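# Measure a foam model under the bench gauge

## Robot

A 7-joint arm with a two-finger parallel gripper is mounted at the origin on the work surface. World frame = base frame: x ahead of the robot, y to its left, z up, the work surface at z = 0. Lengths are in m, angles in rad, forces in N, time in s.
With the tool pointing down it reaches from about 0.425 to 0.925 m from the base axis. Payload 6.8 kg.
Tool frame: the origin (TCP) lies midway between the tips of the shut fingers; the grasp point (between the pads) lies 19 mm behind it; z points along the fingers, y is the line along which they close (so a half turn about z gives the same grasp; the last joint's range is limited). The gripper opens to 85 mm and grips with 20 to 120 N. Pads are 22 mm wide; open, the fingers measure 114 mm over their backs; the gripper's body (76 mm by 85 mm) begins 54 mm behind the grasp point. The pads swing forward as they close: fully open they stand 13 mm farther back than shut.
Start: joints at [-1.309, 0.477, 0.022, 1.555, -0.011, 1.109, -0.083], TCP at [0.244, 0.629, 0.231] pointing down, gripper open.
Joint ranges: [-2.96, 2.96], [-0.34, 2.1], [-1.41, 1.46], [0.24, 2.44], [-1.37, 4.51], [0.17, 1.92], [-2.96, 2.96]. Speed limits (rad/s): [2.39, 2.39, 3.14, 3.14, 3.14, 3.14, 3.14].

## Interface

Orientations are given as a unit quaternion [x, y, z, w].
In Python, from cell import sense, snapshot, camera_model, finish_job gives the robot as it stands.
- The arm moves only by the tool arm_command, never from a script. Its argument "motion" is one flat list of numbers, 4 for each row, row after row: the shift along the tool's x, y, z in mm, then the turn about the tool's z in degrees. A call has exactly 5 rows; each row is the pose to reach, as a shift and turn from the pose commanded when the call began, along the tool's axes at that moment; what a row does not reach only later rows make up. A row lasts 1/12 s, in which the tool goes at most 41.7 mm and 7.16 degrees, less where a joint would pass 70% of its speed; a pose out of reach is approached as far as the arm can. A call with a gripper value outside its range is refused whole. "fingers" is the closure, from -1 (fully open) to 1 (shut), so that 0 is half open, set as the call begins (left out, the last holds). The fingers move at their own pace and stop on an object; "newtons" is the grip in N (left out, the last holds). Time passes only in rows, so rows that repeat a pose let the fingers close, or fill a call up. It gives the time, the measured TCP pose, the force, the opening and the grip force at its end, in the units of the state.
- sense(): the state, without advancing time (a new reading comes with each control period).
- snapshot(name): name is "scene" or "top"; returns (picture, depth): 384x512x3 uint8, red, green, blue; 384x512 float32, m along the optical axis (not along the pixel's ray), 0 where there is no reading.
- camera_model(name): a dict with "fov_y" (degrees; the focal length in pixels is half the picture's height over the tangent of half this angle, whatever the lens; pixels are square), "cx", "cy" (the principal point, pixels), "k1" (the pictures are not rectified: a ray, as slopes to the right and down, at radius r is drawn at 1 + k1 r^2 times it, then the intrinsics apply), "cam_to_world" (4x4, takes a point from camera to world coordinates). Camera axes: x right, y down, z forward; pixel columns grow to the right and rows downward; lengths in m; the calibration is good to about 2 mm. A picture is of the moment at which its call begins. camera_model takes no time and is no camera call.
- finish_job(): hands the job in; it is judged then, once.
The state is a dict: "time": time; "joints": joint angles; "dq": joint speeds; "joint_efforts": joint torques, N m; "tcp_pos": TCP position; "ee_rot": TCP orientation; "wrist_force": force on the tool from outside, world axes, zero at the start; "wrist_torque": the same for the moment, N m; "width": finger opening in m; "gripper_force": force on a finger pad.
Only numpy, scipy, OpenCV 4.12 (cv2) and the standard library are available. Lean on these libraries where they do the work, as an engineer would, in place of code of your own. Each camera call takes 0.05 s, during which the arm holds its last target. There are 200 camera calls.

## Task

Measure the large foam model on the granite plate: with light pushes (the foam is soft and dents, so do not pinch it) slide it along the plate until the round boss on its top stands under the gauge's foot. Then bring the gauge down by its cross handle until the whole foot rests on the boss and the spindle is pushed up about half of its 20 mm travel, never to its end, and leave it standing like that. Leave the two small foam models and the marker where they are.

Things in the scene. Friction and masses are not known exactly. Their poses are not given: they have to be found in the camera images.
- stand: comparator stand, fixed: a dark granite plate 420 x 280 x 40 mm with an upright steel column (28 mm thick, 300 mm tall) near one end. Origin: centre of the plate's underside; z up, x along the plate's length towards the column. The plate's top is at z = 40 mm, the column's axis at x = 170, y = 0 (its flange is 60 mm across and 12 mm high). The carriage rides on the column; the gauge hangs over the plate's middle line at x = 60.
- carriage (a joint): height of the carriage (collar on the column, arm, digital indicator with a round body 58 mm across, and cross handle) in m (the arm is 24 mm thick, level with the handle; the indicator stands on it straight above the foot, its cap 151 mm above the foot's underside): 0 at the top of its travel, growing as it is lowered, at most 0.09. A plain sliding fit with friction: it needs about 4 N to go down and 14 N to go up, and stays where it is left.
- spindle (a joint): how far the indicator's spring-loaded spindle is pushed up into the gauge, in m: 0 hanging free, 0.020 at the end of its travel. The spring is light (1 to 2.2 N over the travel); at the end of its travel the push is passed on hard and dents the foam. The spindle's cap rises out of the top of the indicator by the same amount.
- foot (a point): centre of the underside of the gauge's foot, a flat steel disc 26 mm across and 6 mm thick at the spindle's lower end. At carriage 0 and spindle 0 it is 105 mm above the plate's top; it goes down with the carriage and up with the spindle.
- handle_l (a point): centre of the black rubber grip at one end of the cross handle (stand's +y side): a level round grip 24 mm thick and 55 mm long, along the stand's y axis, 35 mm nearer the column than the foot and 105.5 mm to the side of the middle line; 57 mm higher than the foot when the spindle hangs free. Moves with the carriage.
- handle_r (a point): centre of the like grip at the other end of the cross handle (stand's -y side).
- model: the large foam model, peach-coloured modelling foam, loose on the granite plate, about 0.1 kg: a rounded rectangle 160 (x) x 120 (y) x 35 mm with upright sides and corners of radius 20 mm, its uppermost 6 mm set in by 4 mm. Origin: centre of its underside, z up. On top at x = +25 mm stands a round boss, 48 mm across and 10 mm high. Soft: it is dented by a push or pinch of more than 12 N from the fingers, or more than 5 N from the gauge's foot.
- boss (a point): centre of the top face of the boss, 45 mm above the model's underside.
- ring_model: small foam model, a ring 84 mm across with a 54 mm opening, 20 mm high, on the cutting mat. Origin: centre of its underside. To be left alone.
- oval_model: small foam model, an oval 100 x 50 x 26 mm with a little round button, on the cutting mat. Origin: centre of its underside. To be left alone.
- marker: marker pen standing upright on the cutting mat, 23 mm thick, 125 mm tall. Origin: centre of its underside. To be left alone.
There are look-alikes about, which are no part of the job. What is shaped like the model but pink is not meant.

How it is judged:
On the way:
1. the model lies still on the plate with its boss under the foot, the gauge not yet touching it (horizontal distance between boss and foot below 0.011 m and linear speed of model below 0.01 m/s and angle between model's own z axis and vertical below 0.05 rad and z of model in the frame of stand below 0.045 m and contact force between spindle and model below 0.1 N), for 0.2 s.
At the end, for the whole second after the job is handed in: Model flat and still on the plate; the foot rests on its boss, centres within 11 mm (whole foot on the boss); spindle pushed up 5 to 15 mm; carriage still; the two small models and the marker within 15 mm of where they were (horizontal distance between boss and foot below 0.011 m and contact force between spindle and model above 0.3 N and value of joint spindle between 0.005 and 0.015 m and velocity of joint carriage between -0.005 and 0.005 m/s and angle between model's own z axis and vertical below 0.05 rad and z of model in the frame of stand below 0.045 m and linear speed of model below 0.01 m/s and distance of each of ring_model, oval_model, marker from where it was at the start of the episode below 0.015 m); the robot touches nothing.
It fails at once if the fingers or arm push or pinch the foam model with more than 12 N (contact force between any of the fingers, the arm and model above 12 N).
It fails at once if the gauge presses on the foam model with more than 5 N, or the spindle is run to the end of its travel (contact force between any of spindle, carriage and model above 5 N or value of joint spindle above 0.0195 m).
It fails at once if the model is tipped or pushed off the plate (angle between model's own z axis and vertical above 0.25 rad or z of model in the frame of stand below 0.03 m).
It fails at once if a small model or the marker is moved by more than 15 mm (distance of any of ring_model, oval_model, marker from where it was at the start of the episode above 0.015 m).
It also fails if it takes over 72 s, if anything falls off the work surface, if the arm or the gripper's body presses on something with over 40 N, if the wrist force passes 120 N, or if a joint passes its speed limit or range.

## Working session

There is one attempt and no reset: what is moved stays moved. The work goes in short steps, Python scripts to look and compute and a tool call to move; the robot and the scene stay as the last step left them, time stands still between calls to the robot, and variables do not carry over. Pictures are saved under pics/ and viewed, at most 10 in all, crops included, and the job is handed in when it is done.

Besides the shell and the picture viewer there is one more tool, called after "Request:" in YAML: its name, and indented under it one key for each argument. arm_command: Moves the arm, as the interface text tells. Its arguments: {"type":"object","properties":{"motion":{"type":"array","items":{"type":"number"}},"fingers":{"type":"number"},"newtons":{"type":"number"}},"required":["motion"]}

```bash
mkdir -p pics; ls
cat > h.py <<'E'
import numpy as np, cv2
from cell import sense, snapshot, camera_model, finish_job
def snap(n,f=None):
    p,d=snapshot(n); 
    if f: cv2.imwrite('pics/'+f+'.png',p[:,:,::-1])
    return p,d
def rays(n,uv):
    c=camera_model(n); f=192/np.tan(np.radians(c['fov_y'])/2)
    uv=np.asarray(uv,float).reshape(-1,1,2)
    K=np.array([[f,0,c['cx']],[0,f,c['cy']],[0,0,1.]])
    s=cv2.undistortPoints(uv,K,np.array([c['k1'],0,0,0.])).reshape(-1,2)
    T=np.array(c['cam_to_world']); return T, np.c_[s,np.ones(len(s))]
def plane(n,uv,z):
    T,s=rays(n,uv); d=s@T[:3,:3].T; o=T[:3,3]
    return o+d*((z-o[2])/d[:,2])[:,None]
def pts(n,uv,depth):
    T,s=rays(n,uv); return (s*np.asarray(depth).reshape(-1,1))@T[:3,:3].T+T[:3,3]
E
python3 - <<'E'
from h import *
for n in('scene','top'):
    p,d=snap(n,n+'0'); np.save(n+'0.npy',d); c=camera_model(n); print({k:np.round(v,3).tolist() for k,v in c.items()})
s=sense(); print({k:np.round(v,3).tolist() for k,v in s.items()})
E
```

```text
pics
{'fov_y': 51.41, 'cx': 257.233, 'cy': 191.862, 'k1': -0.055, 'cam_to_world': [[-0.882, 0.257, -0.395, 0.935], [0.471, 0.512, -0.719, 0.915], [0.017, -0.82, -0.572, 0.874], [0.0, 0.0, 0.0, 1.0]]}
{'fov_y': 43.545, 'cx': 254.638, 'cy': 187.405, 'k1': -0.178, 'cam_to_world': [[-0.024, -0.981, 0.193, 0.144], [-1.0, 0.022, -0.013, 0.027], [0.008, -0.193, -0.981, 1.698], [0.0, 0.0, 0.0, 1.0]]}
{'time': 0.1, 'joints': [-1.309, 0.478, 0.022, 1.556, -0.012, 1.109, -0.083], 'dq': [-0.0, -0.001, -0.001, -0.003, 0.001, -0.001, 0.002], 'joint_efforts': [0.005, -59.776, 1.614, -28.195, 0.013, 0.005, -0.0], 'tcp_pos': [0.244, 0.629, 0.23], 'ee_rot': [0.184, 0.983, -0.001, -0.0], 'wrist_force': [-0.154, 0.637, 0.393], 'wrist_torque': [0.002, 0.032, 0.015], 'gripper_force': 0.0, 'width': 0.085}
```

View pics/scene0.png

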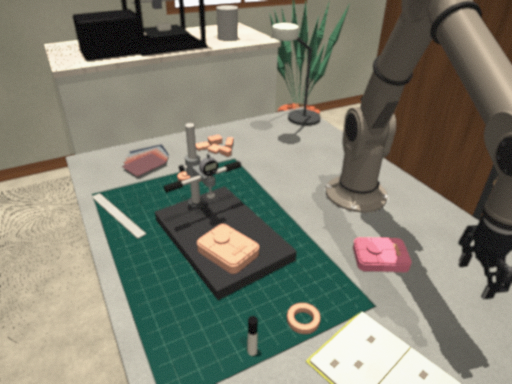

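View pics/top0.png

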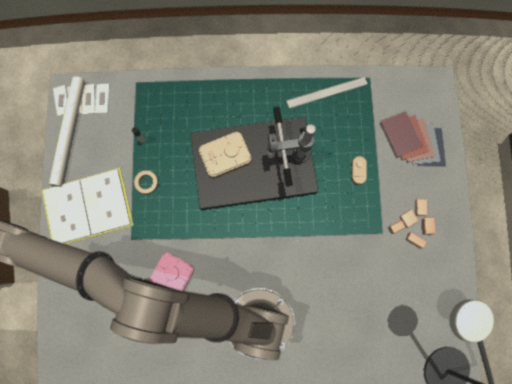

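The scene view shows the peach model on the plate (about 228,247), the gauge at (205,180), the marker at (253,337), the ring at (303,318) and the pink decoy at (380,253). In the top view the plate is at (253,163), the model at (225,154), the grips at (278,115) and (288,177), the column at (308,133), the ring at (146,182), the oval at (360,170) and the marker at (138,135).

```bash
cat > m.py <<'E'
from h import *
vv,uu=np.mgrid[0:384,0:512]; UV=np.c_[uu.ravel(),vv.ravel()]
def cloud(n,d): return pts(n,UV,d.ravel()).reshape(384,512,3)
def peach(p):
    h=cv2.cvtColor(p,cv2.COLOR_RGB2HSV); return (h[...,0]>6)&(h[...,0]<22)&(h[...,1]>60)&(h[...,2]>110)
def big(m):
    m=m.astype(np.uint8); n,l,s,c=cv2.connectedComponentsWithStats(m); i=1+np.argmax(s[1:,4]); return l==i
def rect(xy):
    (c,s,a)=cv2.minAreaRect(xy.astype(np.float32)); 
    b=cv2.boxPoints((c,s,a)); e=b[1]-b[0]; g=b[2]-b[1]; L=e if np.hypot(*e)>np.hypot(*g) else g
    return np.array(c),sorted(s),np.degrees(np.arctan2(L[1],L[0]))%180
E
python3 - <<'E'
from m import *
np.set_printoptions(precision=4,suppress=True)
for n in('scene','top'):
    p=cv2.imread(f'pics/{n}0.png')[:,:,::-1].copy(); d=np.load(n+'0.npy'); P=cloud(n,d)
    ok=d>0
    dark=p.max(2)<75
    roi=(P[...,1]>-.3)&(P[...,1]<.4)&(P[...,0]>.3)&(P[...,0]<.95)&ok
    pl=big(dark&roi&(abs(P[...,2]-.04)<.012))
    # rect of plate incl. everything: fit
    q=P[pl]; print(n,'plate z',np.median(q[:,2]),rect(q[:,:2]), pl.sum())
    m=peach(p)&roi&(P[...,2]>.05)&(P[...,2]<.1); m=big(m); 
    q=P[m]; print('model n',m.sum(),'z pct',np.percentile(q[:,2],[2,20,50,80,98]))
    top=m&(P[...,2]>.068)&(P[...,2]<.081)
    print('top face',rect(P[top][:,:2]),P[m&(P[...,2]>.068)][:,:2].mean(0))
    b=m&(P[...,2]>.081); print('boss',b.sum(),P[b].mean(0),rect(P[b][:,:2]))
    for nm,lo,hi in(('grip/arm',.16,.24),('ind',.25,.33),('col',.33,.36)):
        a=roi&(P[...,2]>lo)&(P[...,2]<hi); 
        nn,l,s,c=cv2.connectedComponentsWithStats(a.astype(np.uint8))
        for i in range(1,nn):
            if s[i,4]>8: print(nm,s[i],c[i],P[l==i].min(0),P[l==i].max(0),P[l==i].mean(0))
E
```

```text
scene plate z 0.043849094394936006 (array([0.5643, 0.01  ]), [0.2830844223499298, 0.4190112352371216], np.float32(96.9427)) 5489
model n 1831 z pct [0.0525 0.0722 0.0786 0.0806 0.0897]
top face (array([0.5891, 0.1078]), [0.11959867179393768, 0.16132746636867523], np.float32(111.42318)) [0.5908 0.1162]
boss 294 [0.5899 0.103  0.0855] (array([0.5885, 0.106 ]), [0.11115266382694244, 0.14738766849040985], np.float32(110.10612))
grip/arm [164 154  78  39 918] [198.5174 172.7179] [ 0.4431 -0.1839  0.1604] [ 0.7084 -0.034   0.2399] [ 0.5887 -0.0979  0.2072]
ind [186 129  11  25 205] [190.7756 141.3317] [ 0.5719 -0.1667  0.2507] [ 0.5998 -0.1441  0.3297] [ 0.5883 -0.1523  0.2906]
ind [199 153  20  18 206] [208.1262 162.8155] [ 0.5438 -0.0621  0.2502] [ 0.6005 -0.0355  0.2951] [ 0.5755 -0.0449  0.267 ]
col [185 124  10   8  60] [189.3333 126.9   ] [ 0.5724 -0.1743  0.33  ] [ 0.6005 -0.1444  0.3438] [ 0.5878 -0.1558  0.3385]
top plate z 0.043061028000110246 (array([ 0.5162, -0.0769]), [0.16704712808132172, 0.2503289580345154], np.float32(96.90485)) 505
model n 913 z pct [0.0655 0.0741 0.0782 0
[... 181 characters left out ...]
1095]), [0.11273031681776047, 0.15024280548095703], np.float32(112.31351))
grip/arm [273 106  41  81 786] [289.0662 144.8168] [ 0.4423 -0.1818  0.1722] [ 0.7089 -0.0585  0.2395] [ 0.5744 -0.106   0.2092]
grip/arm [267 144   7   9  20] [268.65 148.7 ] [ 0.5499 -0.0543  0.1814] [ 0.5745 -0.0346  0.2375] [ 0.5623 -0.0399  0.2086]
ind [303 130  11  12  72] [307.1806 136.6806] [ 0.5693 -0.1722  0.2503] [ 0.5876 -0.1455  0.3289] [ 0.5752 -0.1555  0.2904]
ind [268 133  10  19 144] [272.2222 141.9306] [ 0.5413 -0.0636  0.2514] [ 0.5998 -0.036   0.2924] [ 0.566  -0.0487  0.2717]
col [306 124  10  11  77] [310.3117 129.    ] [ 0.5697 -0.173   0.3308] [ 0.598  -0.146   0.3487] [ 0.5831 -0.1593  0.3419]
```

Request:
arm_command:
  motion: [-35, -18, 0, 0, -70, -36, 0, 0, -105, -54, 0, 0, -140, -72, 0, 0, -175, -90, 0, 0]
  fingers: 0

```text
time: 0.52
tcp_pos: [0.3754, 0.4804, 0.2309]
ee_rot: [0.184, 0.983, -0.0, -0.0]
wrist_force: [1.0, -0.2, -0.6]
width: 0.0426
gripper_force: 0.0
```

Request:
arm_command:
  motion: [-35, -18, 0, 0, -70, -36, 0, 0, -105, -54, 0, 0, -140, -72, 0, 0, -175, -90, 0, 0]

```text
time: 0.93
tcp_pos: [0.506, 0.3333, 0.2311]
ee_rot: [0.184, 0.983, -0.0, -0.0]
wrist_force: [0.5, 1.1, 0.2]
width: 0.0427
gripper_force: 0.0
```

Request:
arm_command:
  motion: [-35, -18, 0, 0, -70, -36, 0, 0, -105, -54, 0, 0, -140, -72, 0, 0, -175, -90, 0, 0]

```text
time: 1.35
tcp_pos: [0.6366, 0.1862, 0.2309]
ee_rot: [0.184, 0.983, -0.0, -0.0]
wrist_force: [1.1, 0.7, 1.0]
width: 0.0429
gripper_force: 0.0
```

Request:
arm_command:
  motion: [-35, -18, 0, -7, -70, -36, 0, -14, -75, -43, 0, -21, -75, -43, 0, -28, -75, -43, 0, -28]

```text
time: 1.77
tcp_pos: [0.6905, 0.1187, 0.2305]
ee_rot: [-0.06, 0.998, -0.0, -0.001]
wrist_force: [0.6, 0.7, 0.4]
width: 0.0428
gripper_force: 0.0
```

```bash
cat > st.py <<'E'
from m import *
np.set_printoptions(precision=4,suppress=True)
C=np.array([.5643,.010]); a=np.radians(-83.06); ex=np.array([np.cos(a),np.sin(a)]); ey=np.array([-ex[1],ex[0]])
def S(xy): r=np.asarray(xy)[...,:2]-C; return np.stack([r@ex,r@ey],-1)*1000
def tool():
    s=sense(); x,y=s['ee_rot'][:2]; 
    print('t',s['time'],'tcp',np.round(s['tcp_pos'],4),'stand',S(s['tcp_pos']),'tool x deg in stand',(2*np.degrees(np.arctan2(y,x))+83.06)%360,'F',np.round(s['wrist_force'],2),'w',s['width'])
def boss(n,f=None):
    p,d=snap(n,f); P=cloud(n,d); P[...,2]-=0
    roi=(P[...,1]>-.25)&(P[...,1]<.3)&(P[...,0]>.3)&(P[...,0]<.85)&(d>0)
    m=big(peach(p)&roi&(P[...,2]>.05)&(P[...,2]<.1))
    t=P[m&(P[...,2]>.066)]; c,s,ang=rect(t[:,:2]); print(n,'model',S(c),np.round(s,3),'head',(ang-96.94),'n',m.sum())
    b=m&(P[...,2]>.0855); b=cv2.morphologyEx(b.astype(np.uint8),cv2.MORPH_OPEN,np.ones((3,3)))
    if b.sum(): b=big(b); print('boss',S(P[b][:,:2].mean(0)),b.sum(), rect(P[b][:,:2])[1])
E
python3 - <<'E'
from st import *
tool(); boss('scene','s1'); boss('top','t1')
print(S(plane('top',[[234,152]],.085)),S(plane('scene',[[222,237]],.085)))
E
```

```text
t 1.7667 tcp [0.6905 0.1187 0.2305] stand [-92.6612 138.3873] tool x deg in stand 269.9543671848538 F [0.61 0.7  0.44] w 0.04281987415020463
scene model [-94.0348  35.1807] [0.12  0.162] head 13.947609 n 1831
boss [-68.6966  42.1498] 133 [0.041920408606529236, 0.047915827482938766]
top model [-159.439    21.6989] [0.039 0.118] head -83.5778 n 237
[[-61.9269  31.2144]] [[-69.5494  38.9875]]
```

View pics/s1.png

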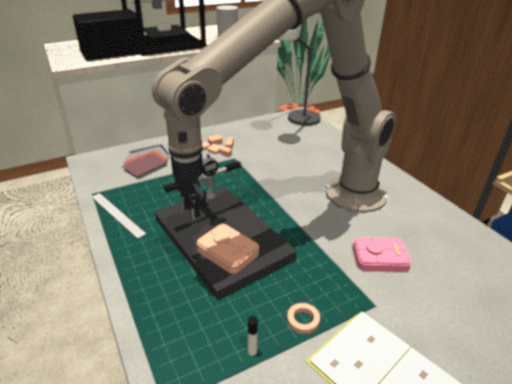

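The picture shows the gripper beyond the model; the boss lies at (222,237), on the model's column side, and its measured position agrees with the model's pose. Next I go down beside the model and push it sideways.

Request:
arm_command:
  motion: [0, 0, 36, 0, 0, 0, 72, 0, 0, 0, 108, 0, 0, 0, 144, 0, 0, 0, 172, 0]

```text
time: 2.28
tcp_pos: [0.6884, 0.122, 0.0564]
ee_rot: [-0.059, 0.998, -0.0, -0.001]
wrist_force: [0.1, -0.5, -0.4]
width: 0.0428
gripper_force: 0.0
```

Request:
arm_command:
  motion: [0, 0, 5, 0, 0, 0, 10, 0, 2, 0, 10, 0, 5, 0, 10, 0, 8, 0, 10, 0]

```text
time: 2.7
tcp_pos: [0.6836, 0.1202, 0.0517]
ee_rot: [-0.059, 0.998, 0.0, 0.002]
wrist_force: [0.9, 0.2, 0.7]
width: 0.0429
gripper_force: 0.0
```

Request:
arm_command:
  motion: [2, 0, 0, 0, 4, 0, 0, 0, 6, 0, 0, 0, 8, 0, 0, 0, 10, 0, 0, 0]

```text
time: 3.12
tcp_pos: [0.6723, 0.1185, 0.0495]
ee_rot: [-0.059, 0.998, 0.0, 0.0]
wrist_force: [-0.1, 0.4, 0.4]
width: 0.0428
gripper_force: 0.0
```

Request:
arm_command:
  motion: [2, 0, 0, 0, 4, 0, 0, 0, 6, 0, 0, 0, 8, 0, 0, 0, 10, 0, 0, 0]

```text
time: 3.53
tcp_pos: [0.6623, 0.1173, 0.0492]
ee_rot: [-0.059, 0.998, -0.0, 0.0]
wrist_force: [1.0, 0.1, -0.7]
width: 0.0429
gripper_force: 0.2
```

```bash
python3 -c "
from st import *
tool(); boss('scene','s2')"
```

```text
t 3.5333 tcp [0.6623 0.1173 0.0492] stand [-94.6514 110.2903] tool x deg in stand 269.86593852030387 F [ 0.99  0.12 -0.65] w 0.04289040864466404
scene model [-96.3556  31.5469] [0.12  0.158] head 13.007751 n 1451
boss [-71.0351  36.8598] 133 [0.04336315020918846, 0.04419423267245293]
```

Request:
arm_command:
  motion: [2, 0, 0, 0, 4, 0, 0, 0, 7, 0, 0, 0, 10, 0, 0, 0, 13, 0, 0, 0]

```text
time: 4.0
tcp_pos: [0.6493, 0.1158, 0.0493]
ee_rot: [-0.059, 0.998, 0.0, 0.0]
wrist_force: [1.0, -0.0, -0.2]
width: 0.0424
gripper_force: 0.2
```

Request:
arm_command:
  motion: [3, 0, 0, 0, 6, 0, 0, 0, 9, 0, 0, 0, 12, 0, 0, 0, 15, 0, 0, 0]

```text
time: 4.42
tcp_pos: [0.6343, 0.114, 0.0493]
ee_rot: [-0.059, 0.998, 0.0, -0.0]
wrist_force: [0.2, 1.5, 0.2]
width: 0.0424
gripper_force: 0.2
```

Request:
arm_command:
  motion: [2, 0, 0, 0, 4, 0, 0, 0, 6, 0, 0, 0, 8, 0, 0, 0, 9, 0, 0, 0]

```text
time: 4.83
tcp_pos: [0.6255, 0.1129, 0.0493]
ee_rot: [-0.059, 0.998, 0.0, -0.0]
wrist_force: [0.7, 0.4, 0.5]
width: 0.0427
gripper_force: 0.2
```

```bash
python3 -c "
from st import *
tool(); boss('scene','s3')"
```

```text
t 4.8333 tcp [0.6255 0.1129 0.0493] stand [-94.7934  73.1709] tool x deg in stand 269.87082613402197 F [0.73 0.41 0.55] w 0.04269950142279416
scene model [-104.8892    1.2435] [0.126 0.161] head 6.6781693 n 1406
boss [-77.4735   0.4006] 131 [0.04425986483693123, 0.0477927029132843]
```

Request:
arm_command:
  motion: [-10, 0, 0, 0, -25, 0, -20, 0, -25, 0, -50, 0, -25, 0, -85, 0, -25, 0, -85, 0]

```text
time: 5.3
tcp_pos: [0.6549, 0.1167, 0.1413]
ee_rot: [-0.059, 0.998, 0.001, 0.005]
wrist_force: [2.0, -0.5, 0.4]
width: 0.0429
gripper_force: 0.0
```

Request:
arm_command:
  motion: [20, 28, 0, 7, 46, 56, 0, 14, 72, 84, 0, 21, 97, 110, 0, 28, 97, 110, 0, 35]

```text
time: 5.72
tcp_pos: [0.5348, 0.2203, 0.1336]
ee_rot: [0.242, 0.97, 0.001, -0.003]
wrist_force: [-0.7, 0.7, -1.1]
width: 0.0425
gripper_force: 0.0
```

Request:
arm_command:
  motion: [0, 0, 0, 7, 0, 0, 0, 14, 0, 0, 0, 21, 0, 0, 0, 28, 0, 0, 0, 35]

```text
time: 6.13
tcp_pos: [0.5411, 0.2138, 0.1343]
ee_rot: [0.526, 0.85, 0.0, -0.0]
wrist_force: [-0.3, -0.1, -0.0]
width: 0.0426
gripper_force: 0.0
```

Request:
arm_command:
  motion: [0, 0, 0, 7, 0, 0, 0, 14, 0, 0, 0, 20, 0, 0, 0, 20, 0, 0, 0, 20]

```text
time: 6.55
tcp_pos: [0.541, 0.2138, 0.1342]
ee_rot: [0.663, 0.749, -0.0, 0.0]
wrist_force: [-0.4, 0.6, -0.8]
width: 0.0428
gripper_force: 0.0
```

```bash
python3 -c "
from st import *
tool(); print(sense()['joints']); boss('scene','s4')"
```

```text
t 6.55 tcp [0.541  0.2138 0.1342] stand [-205.1491    1.504 ] tool x deg in stand 180.07097152612522 F [-0.42  0.58 -0.82] w 0.0427764947345615
[-0.8312  0.4669  0.4543  1.896  -0.2685  0.8387 -0.1156]
scene model [-103.4341   -2.3951] [0.121 0.16 ] head 7.1227417 n 1455
boss [-76.3405   3.9267] 114 [0.03478672355413437, 0.049503542482852936]
```

View pics/s4.png

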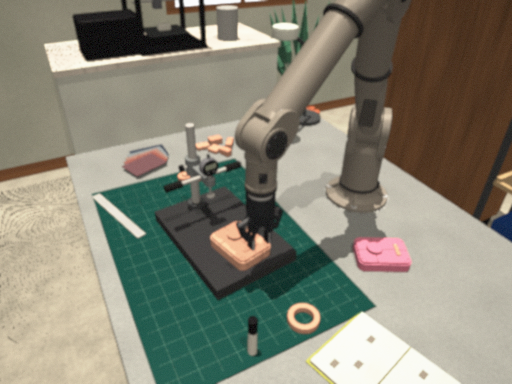

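The gripper stands behind the model (fingers at about 262,230), and the boss is at (232,236). Next I go down behind the model and push along the plate.

Request:
arm_command:
  motion: [8, 0, 30, 0, 8, 0, 60, 0, 8, 0, 85, 0, 8, 0, 85, 0, 8, 0, 85, 0]

```text
time: 7.02
tcp_pos: [0.5395, 0.221, 0.0486]
ee_rot: [0.663, 0.748, -0.001, -0.0]
wrist_force: [0.7, -0.4, -0.0]
width: 0.0427
gripper_force: 0.0
```

Request:
arm_command:
  motion: [-2, 0, 0, 0, -5, 0, 0, 0, -8, 0, 0, 0, -11, 0, 0, 0, -14, 0, 0, 0]

```text
time: 7.43
tcp_pos: [0.5424, 0.2074, 0.0502]
ee_rot: [0.664, 0.748, 0.001, 0.0]
wrist_force: [0.3, -0.6, 0.3]
width: 0.0426
gripper_force: 0.0
```

Request:
arm_command:
  motion: [-3, 0, 0, 0, -6, 0, 0, 0, -9, 0, 0, 0, -12, 0, 0, 0, -15, 0, 0, 0]

```text
time: 7.85
tcp_pos: [0.5437, 0.1927, 0.0493]
ee_rot: [0.664, 0.748, 0.0, -0.0]
wrist_force: [0.1, 0.7, 0.7]
width: 0.0427
gripper_force: 0.4
```

Request:
arm_command:
  motion: [-3, 0, 0, 0, -6, 0, 0, 0, -9, 0, 0, 0, -12, 0, 0, 0, -15, 0, 0, 0]

```text
time: 8.27
tcp_pos: [0.5455, 0.1776, 0.0493]
ee_rot: [0.664, 0.748, -0.0, -0.0]
wrist_force: [0.2, 1.1, 0.5]
width: 0.0424
gripper_force: 0.4
```

Request:
arm_command:
  motion: [-4, 0, 0, 0, -8, 0, 0, 0, -12, 0, 0, 0, -16, 0, 0, 0, -20, 0, 0, 0]

```text
time: 8.68
tcp_pos: [0.5477, 0.1575, 0.0492]
ee_rot: [0.664, 0.748, -0.0, -0.0]
wrist_force: [-0.3, 0.9, 0.3]
width: 0.0428
gripper_force: 0.4
```

```bash
python3 -c "
from st import *
tool(); boss('scene','s5')"
```

```text
t 8.6833 tcp [0.5477 0.1575 0.0492] stand [-148.4595    1.3981] tool x deg in stand 179.85857941540564 F [-0.35  0.88  0.31] w 0.04282232683254471
scene model [-38.8592  23.6763] [0.081 0.175] head -29.21878 n 664
boss [-30.5061  -9.4856] 102 [0.03427153825759888, 0.0510382205247879]
```

View pics/s5.png

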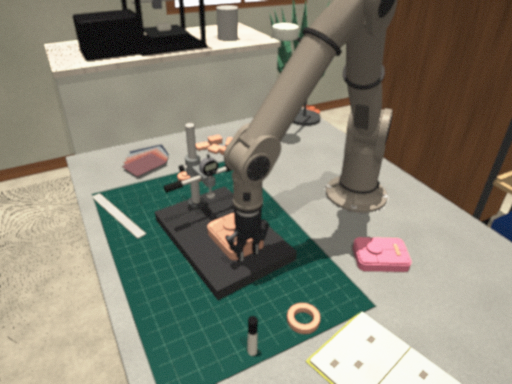

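The gripper hides half the boss (about 228,232), but the fingers sit squarely on the back face and the force is small. I go on to just short of the goal, then back off to look.

Request:
arm_command:
  motion: [-4, 0, 0, 0, -8, 0, 0, 0, -12, 0, 0, 0, -16, 0, 0, 0, -20, 0, 0, 0]

```text
time: 9.15
tcp_pos: [0.5502, 0.1376, 0.0492]
ee_rot: [0.664, 0.748, -0.0, -0.0]
wrist_force: [-0.1, 0.8, -0.1]
width: 0.0426
gripper_force: 0.2
```

Request:
arm_command:
  motion: [-4, 0, 0, 0, -8, 0, 0, 0, -12, 0, 0, 0, -16, 0, 0, 0, -20, 0, 0, 0]

```text
time: 9.57
tcp_pos: [0.5526, 0.1179, 0.0493]
ee_rot: [0.664, 0.748, -0.0, -0.0]
wrist_force: [0.4, 0.4, 0.3]
width: 0.0427
gripper_force: 0.2
```

Request:
arm_command:
  motion: [-4, 0, 0, 0, -8, 0, 0, 0, -12, 0, 0, 0, -16, 0, 0, 0, -20, 0, 0, 0]

```text
time: 9.98
tcp_pos: [0.555, 0.0981, 0.0493]
ee_rot: [0.664, 0.748, -0.0, -0.0]
wrist_force: [0.4, 1.1, -0.0]
width: 0.0425
gripper_force: 0.2
```

Request:
arm_command:
  motion: [-4, 0, 0, 0, -7, 0, 0, 0, -10, 0, 0, 0, -13, 0, 0, 0, -15, 0, 0, 0]

```text
time: 10.4
tcp_pos: [0.5568, 0.0832, 0.0493]
ee_rot: [0.664, 0.748, 0.0, 0.0]
wrist_force: [-0.2, 0.4, -0.1]
width: 0.0424
gripper_force: 0.3
```

Request:
arm_command:
  motion: [5, 0, 0, 0, 30, 0, 0, 0, 60, 0, 0, 0, 90, 0, 0, 0, 120, 0, 0, 0]

```text
time: 10.82
tcp_pos: [0.5422, 0.2044, 0.0493]
ee_rot: [0.664, 0.748, 0.0, -0.0]
wrist_force: [-0.1, 0.1, 0.3]
width: 0.0429
gripper_force: 0.0
```

```bash
python3 -c "
from st import *
tool(); boss('scene','s6'); boss('top','t6')
import cv2
a=cv2.imread('pics/s6.png')[130:300,120:320]; b=cv2.imread('pics/t6.png')[90:230,170:340]
cv2.imwrite('pics/c6.png',np.hstack([cv2.resize(a,(400,340)),cv2.resize(b,(400,340))]))"
```

```text
t 10.8167 tcp [0.5422 0.2044 0.0493] stand [-195.6668    1.5071] tool x deg in stand 179.85577647501674 F [-0.07  0.08  0.33] w 0.042859470438995406
scene model [ 17.2044 -12.6263] [0.12  0.162] head 0.0729599 n 1390
boss [ 41.0116 -11.9454] 110 [0.043021004647016525, 0.047926872968673706]
top model [-30.3709 -36.5023] [0.086 0.154] head -55.037148 n 323
```

View pics/c6.png

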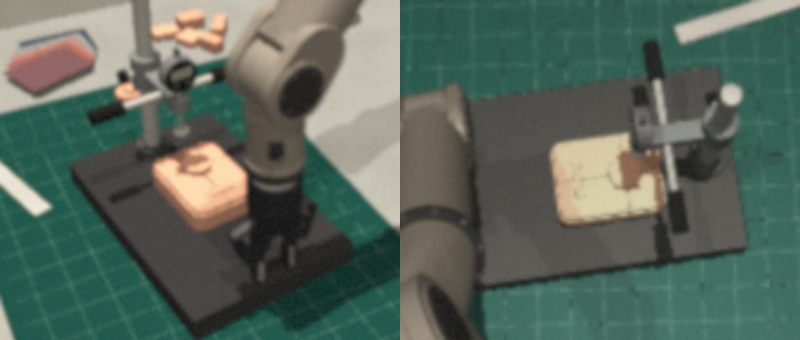

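The left half shows the model under the gauge arm with the gripper clear; the top half shows the model off towards the robot's side. The boss is at stand (41, -12) with heading about 0, so it needs +12 mm in y and then +18 mm in x. I go round to its robot-side face.

Request:
arm_command:
  motion: [-15, -15, -35, 0, -45, -35, -70, 0, -80, -55, -80, 0, -115, -75, -80, 0, -150, -95, -80, 0]

```text
time: 11.33
tcp_pos: [0.4676, 0.0455, 0.1305]
ee_rot: [0.663, 0.748, 0.001, 0.001]
wrist_force: [1.0, -0.9, -0.6]
width: 0.0429
gripper_force: 0.0
```

Request:
arm_command:
  motion: [-30, -5, 0, 7, -56, -11, 0, 14, -56, -11, 0, 21, -56, -11, 0, 28, -56, -11, 0, 35]

```text
time: 11.75
tcp_pos: [0.4632, -0.0112, 0.1295]
ee_rot: [0.86, 0.51, 0.0, -0.0]
wrist_force: [-0.2, 0.3, -0.7]
width: 0.0429
gripper_force: 0.0
```

Request:
arm_command:
  motion: [0, 0, 0, 7, 0, 0, 0, 14, 0, 0, 0, 21, 0, 0, 0, 28, 0, 0, 0, 35]

```text
time: 12.17
tcp_pos: [0.4633, -0.0104, 0.1294]
ee_rot: [0.973, 0.229, 0.0, -0.0]
wrist_force: [0.9, 0.3, 0.2]
width: 0.0426
gripper_force: 0.0
```

Request:
arm_command:
  motion: [0, 0, 0, 7, 0, 0, 0, 14, 0, 0, 0, 20, 0, 0, 0, 20, 0, 0, 0, 20]

```text
time: 12.58
tcp_pos: [0.4632, -0.0103, 0.1292]
ee_rot: [0.998, 0.061, -0.0, 0.0]
wrist_force: [-0.7, -0.4, 0.8]
width: 0.043
gripper_force: 0.0
```

```bash
python3 -c "
from st import *
tool(); print(sense()['joints']); boss('scene','s7')"
```

```text
t 12.5833 tcp [ 0.4632 -0.0103  0.1292] stand [   7.9808 -102.7759] tool x deg in stand 90.05874030453774 F [-0.73 -0.37  0.82] w 0.04302806254249967
[-0.8591  0.3933  0.9233  2.1853 -0.4565  0.765  -1.0825]
scene model [ 15.278  -13.0068] [0.122 0.161] head 0.09674835 n 1462
boss [ 43.1326 -12.5209] 105 [0.04421328380703926, 0.047093383967876434]
```

Request:
arm_command:
  motion: [0, 0, 30, 0, 0, 0, 60, 0, 0, 0, 80, 0, 4, 0, 80, 0, 8, 0, 80, 0]

```text
time: 13.05
tcp_pos: [0.471, -0.0098, 0.0491]
ee_rot: [0.998, 0.06, -0.001, 0.0]
wrist_force: [0.4, -0.0, -0.3]
width: 0.0425
gripper_force: 0.0
```

Request:
arm_command:
  motion: [2, 0, 0, 0, 4, 0, 0, 0, 6, 0, 0, 0, 8, 0, 0, 0, 10, 0, 0, 0]

```text
time: 13.47
tcp_pos: [0.4818, -0.008, 0.0498]
ee_rot: [0.998, 0.06, 0.001, -0.0]
wrist_force: [-1.0, -0.1, 0.8]
width: 0.0425
gripper_force: 0.5
```

Request:
arm_command:
  motion: [2, 0, 0, 0, 5, 0, 0, 0, 8, 0, 0, 0, 11, 0, 0, 0, 14, 0, 0, 0]

```text
time: 13.88
tcp_pos: [0.4954, -0.0065, 0.0492]
ee_rot: [0.998, 0.059, -0.0, 0.0]
wrist_force: [-0.8, -0.8, 0.8]
width: 0.0426
gripper_force: 0.5
```

```bash
python3 -c "
from st import *
tool(); boss('scene','s8');boss('scene','s8')"
```

```text
t 13.8833 tcp [ 0.4954 -0.0065  0.0492] stand [  8.0505 -70.3641] tool x deg in stand 89.87630502312942 F [-0.76 -0.8   0.82] w 0.04261690360242532
scene model [16.607   2.3182] [0.12  0.163] head 1.5764236 n 1475
boss [42.1105  0.0996] 116 [0.041493531316518784, 0.05132964625954628]
scene model [15.675   0.5795] [0.122 0.159] head -0.858902 n 1480
boss [42.4139  0.8592] 116 [0.04294252023100853, 0.05091299116611481]
```

Request:
arm_command:
  motion: [-10, 0, 0, 0, -25, 0, -30, 0, -25, -20, -60, 0, -20, -55, -80, 0, 0, -85, -80, 0]

```text
time: 14.4
tcp_pos: [0.4836, 0.0784, 0.132]
ee_rot: [0.998, 0.058, 0.001, -0.002]
wrist_force: [1.1, -0.3, -0.6]
width: 0.0425
gripper_force: 0.0
```

Request:
arm_command:
  motion: [35, -15, 0, -7, 70, -23, 0, -14, 70, -23, 0, -21, 70, -23, 0, -28, 70, -23, 0, -35]

```text
time: 14.82
tcp_pos: [0.5514, 0.1088, 0.1288]
ee_rot: [0.933, 0.36, -0.0, 0.0]
wrist_force: [-0.3, 0.0, -0.4]
width: 0.0429
gripper_force: 0.0
```

Request:
arm_command:
  motion: [0, 0, 0, -7, 0, 0, 0, -14, 0, 0, 0, -21, 0, 0, 0, -28, 0, 0, 0, -35]

```text
time: 15.23
tcp_pos: [0.5509, 0.1086, 0.129]
ee_rot: [0.782, 0.624, -0.0, -0.0]
wrist_force: [0.2, 0.4, -0.8]
width: 0.0426
gripper_force: 0.0
```

Request:
arm_command:
  motion: [0, 0, 0, -7, 0, 0, 0, -14, 0, 0, 0, -20, 0, 0, 0, -20, 0, 0, 0, -20]

```text
time: 15.65
tcp_pos: [0.5512, 0.1086, 0.1291]
ee_rot: [0.665, 0.747, -0.0, -0.0]
wrist_force: [-0.1, -0.1, -0.4]
width: 0.0421
gripper_force: 0.0
```

```bash
python3 -c "
from st import *
tool(); boss('scene','s9')"
```

```text
t 15.65 tcp [0.5512 0.1086 0.1291] stand [-99.4906  -1.0696] tool x deg in stand 179.66895214207497 F [-0.09 -0.14 -0.37] w 0.042123135951888026
scene model [18.1751  1.4194] [0.121 0.164] head 0.573082 n 1214
boss [43.5739  5.6106] 89 [0.035400133579969406, 0.047583792358636856]
```

Request:
arm_command:
  motion: [0, 1, 30, 0, 0, 1, 60, 0, 0, 1, 80, 0, -4, 1, 80, 0, -8, 1, 80, 0]

```text
time: 16.12
tcp_pos: [0.553, 0.1007, 0.0487]
ee_rot: [0.664, 0.747, -0.001, -0.0]
wrist_force: [0.3, 0.3, -0.0]
width: 0.0427
gripper_force: 0.0
```

Request:
arm_command:
  motion: [-3, 0, 0, 0, -6, 0, 0, 0, -9, 0, 0, 0, -12, 0, 0, 0, -15, 0, 0, 0]

```text
time: 16.53
tcp_pos: [0.556, 0.0861, 0.05]
ee_rot: [0.664, 0.748, 0.001, 0.0]
wrist_force: [-0.2, 0.8, -1.0]
width: 0.0427
gripper_force: 0.0
```

Request:
arm_command:
  motion: [-2, 0, 0, 0, -4, 0, 0, 0, -6, 0, 0, 0, -8, 0, 0, 0, -11, 0, 0, 0]

```text
time: 16.95
tcp_pos: [0.5569, 0.0757, 0.0493]
ee_rot: [0.664, 0.748, 0.0, -0.0]
wrist_force: [-0.4, 0.7, -0.1]
width: 0.0429
gripper_force: 0.5
```

Request:
arm_command:
  motion: [-3, 0, 0, 0, -6, 0, 0, 0, -8, 0, 0, 0, -10, 0, 0, 0, -10, 0, 0, 0]

```text
time: 17.37
tcp_pos: [0.5581, 0.0647, 0.0492]
ee_rot: [0.664, 0.748, -0.0, 0.0]
wrist_force: [-0.7, -0.0, -0.5]
width: 0.0424
gripper_force: 0.0
```

```bash
python3 -c "
from st import *
tool()"
```

```text
t 17.3667 tcp [0.5581 0.0647 0.0492] stand [-55.0346   0.4478] tool x deg in stand 179.8284183785278 F [-0.66 -0.03 -0.47] w 0.042403145432893856
```

Request:
arm_command:
  motion: [10, 0, 0, 0, 40, 0, 0, 0, 45, -25, -30, 0, 45, -50, -60, 0, 45, -75, -90, 0]

```text
time: 17.78
tcp_pos: [0.4766, 0.1024, 0.1391]
ee_rot: [0.663, 0.749, -0.001, -0.0]
wrist_force: [-0.4, 0.4, 1.1]
width: 0.0426
gripper_force: 0.0
```

Request:
arm_command:
  motion: [0, -10, -35, 0, -10, -20, -70, 0, -30, -30, -100, 0, -60, -35, -120, 0, -95, -35, -120, 0]
  fingers: 1

```text
time: 18.2
tcp_pos: [0.4562, 0.004, 0.2634]
ee_rot: [0.662, 0.749, 0.004, 0.001]
wrist_force: [1.1, -0.5, -0.1]
width: 0.0002
gripper_force: 0.0
```

Run:
```python
from st import *
tool(); boss('scene','s10'); boss('scene'); boss('top','t10')
for n in('scene','top'):
    p=cv2.imread(f'pics/{n}0.png'); d=np.load(n+'0.npy'); P=cloud(n,d); s=S(P)
    m=(d>0)&(p.max(2)<70)&(P[...,2]>.17)&(P[...,2]<.24)&(s[...,0]>70)&(s[...,0]<120)
    for sg in(1,-1):
        k=m&(sg*s[...,1]>70)&(sg*s[...,1]<140); print(n,sg,k.sum(),np.percentile(s[k],[2,50,98],axis=0).tolist(),np.percentile(P[k][:,2],[50,90,98]))
    k=(d>0)&(P[...,2]>.2)&(abs(s[...,1])<40)&(s[...,0]>20)&(s[...,0]<95); print('ind',np.percentile(s[k],[2,50,98],axis=0).tolist(),np.percentile(P[k][:,2],[50,98,99.5]))
a=cv2.imread('pics/s10.png')[110:310,120:320]; b=cv2.imread('pics/t10.png')[90:230,200:340]
cv2.imwrite('pics/c10.png',np.hstack([cv2.resize(a,(400,400)),cv2.resize(b,(400,400))]))
```

```text
t 18.2 tcp [0.4562 0.004  0.2634] stand [  -7.0808 -108.0611] tool x deg in stand 180.11338196802495 F [ 1.06 -0.55 -0.14] w 0.0002070486942448836
scene model [35.9366  1.3596] [0.123 0.165] head 0.56285095 n 1458
boss [59.7189  1.2037] 114 [0.041991397738456726, 0.04876766353845596]
scene model [33.5192  2.9131] [0.12  0.163] head 0.950737 n 1459
boss [61.3782  0.6985] 104 [0.04196946322917938, 0.04751044511795044]
top model [ 99.5837 -12.969 ] [0.003 0.019] head -85.417755 n 6
scene 1 133 [[86.04019992847472, 84.04875274685928], [90.01753648348667, 110.24815361363059], [103.22905816787254, 133.02048736265542]] [0.2038 0.2101 0.2112]
scene -1 97 [[85.72989404211434, -126.39446926190212], [90.49717136452215, -100.16276539877515], [101.02522345717061, -78.27267199725563]] [0.2044 0.2104 0.2118]
ind [[47.75284421031802, -23.110730889578917], [53.1405954453171, 4.766619579237968], [91.78631463581821, 27.538816894966075]] [0.2517 0.2871 0.293 ]
top 1 111 [[84.35013705433661, 78.25221446522185], [94.04085402769373, 103.48570484721225], [106.13081903468388, 129.46926891196117]] [0.2071 0.2123 0.2147]
top -1 129 [[83.48081234543653, -133.26544026018286], [93.9449450426049, -108.85657366311098], [106.06417717523274, -81.32967307944985]] [0.2067 0.2127 0.2144]
ind [[46.3357065753719, -28.698746960207703], [63.42951754371014, -4.841095930968316], [94.2074959264698, 29.794296507574142]] [0.2625 0.2897 0.2922]
```

View pics/c10.png

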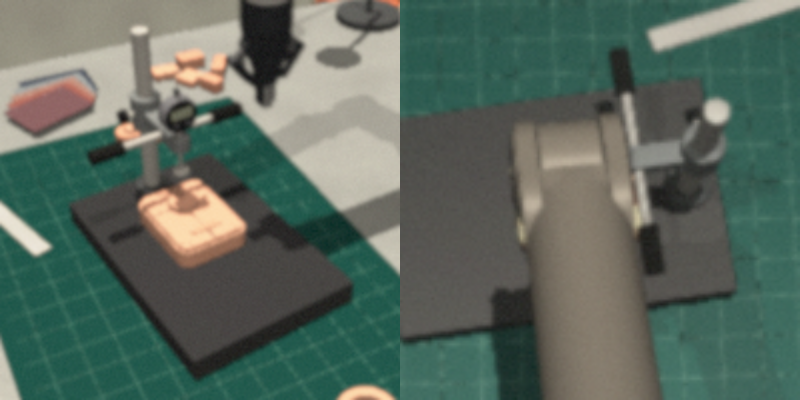

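The model is right under the gauge: boss at stand (60.5, 1) against the foot at (60, 0), heading about 0. The gripper is up at the left half's (262,60). Next I move over the near grip.

Request:
arm_command:
  motion: [-30, 2, 0, 0, -60, 2, 0, 0, -90, 2, 0, 0, -102, 2, 0, 0, -102, 2, 0, 0]

```text
time: 18.77
tcp_pos: [0.4688, -0.1001, 0.2588]
ee_rot: [0.665, 0.747, -0.001, 0.0]
wrist_force: [0.0, -0.0, 0.4]
width: -0.0001
gripper_force: 0.0
```

Request:
arm_command:
  motion: [0, 0, 20, 0, 0, 0, 38, 0, 0, 0, 41, 0, 0, 0, 43, 0, 0, 0, 43, 0]

```text
time: 19.18
tcp_pos: [0.4689, -0.0971, 0.2162]
ee_rot: [0.663, 0.748, -0.0, -0.0]
wrist_force: [-0.7, -0.0, -0.3]
width: 0.0003
gripper_force: 0.0
```

Request:
arm_command:
  motion: [0, 0, 1, 0, 0, 0, 2, 0, 0, 0, 3, 0, 0, 0, 4, 0, 0, 0, 5, 0]

```text
time: 19.6
tcp_pos: [0.469, -0.0983, 0.2114]
ee_rot: [0.664, 0.748, 0.0, 0.0]
wrist_force: [0.5, -0.5, -0.3]
width: -0.0001
gripper_force: 0.0
```

Request:
arm_command:
  motion: [0, 0, 2, 0, 0, 0, 4, 0, 0, 0, 6, 0, 0, 0, 8, 0, 0, 0, 10, 0]

```text
time: 20.02
tcp_pos: [0.4691, -0.0984, 0.2012]
ee_rot: [0.664, 0.748, 0.0, 0.0]
wrist_force: [-0.5, -0.4, 4.2]
width: -0.0002
gripper_force: 2.1
```

Run:
```python
from st import *
tool()
```

```text
t 20.0167 tcp [ 0.4691 -0.0984  0.2012] stand [  96.0632 -107.638 ] tool x deg in stand 179.86825461647425 F [-0.52 -0.44  4.23] w -0.00017329486083001323
```

Request:
arm_command:
  motion: [0, 0, 2, 0, 0, 0, 5, 0, 0, 0, 8, 0, 0, 0, 11, 0, 0, 0, 14, 0]

```text
time: 20.43
tcp_pos: [0.469, -0.0983, 0.187]
ee_rot: [0.664, 0.748, 0.0, 0.0]
wrist_force: [0.3, 0.7, 4.4]
width: 0.0002
gripper_force: 2.2
```

Request:
arm_command:
  motion: [0, 0, 3, 0, 0, 0, 6, 0, 0, 0, 9, 0, 0, 0, 12, 0, 0, 0, 15, 0]

```text
time: 20.85
tcp_pos: [0.469, -0.0984, 0.172]
ee_rot: [0.664, 0.748, 0.0, 0.0]
wrist_force: [0.2, 0.7, 4.5]
width: -0.0001
gripper_force: 2.2
```

Request:
arm_command:
  motion: [0, 0, 3, 0, 0, 0, 6, 0, 0, 0, 9, 0, 0, 0, 11, 0, 0, 0, 11, 0]

```text
time: 21.27
tcp_pos: [0.4686, -0.0983, 0.1607]
ee_rot: [0.664, 0.748, -0.0, -0.0]
wrist_force: [-0.1, 0.1, 0.7]
width: 0.0001
gripper_force: 0.2
```

```bash
cat > g.py <<'E'
from st import *
def g(p,d,n='scene'):
    P=cloud(n,d); s=S(P); dk=(d>0)&(p.max(2)<70)
    r=[]
    for sg in(1,-1):
        k=dk&(P[...,2]>.09)&(P[...,2]<.24)&(abs(s[...,0]-95)<16)&(sg*s[...,1]>83)&(sg*s[...,1]<128)
        if sg<0: k&=s[...,0]<200
        r+=[k.sum(),np.median(P[k][:,2]),np.percentile(P[k][:,2],90)]
    k=(d>0)&(np.hypot(s[...,0]-60,s[...,1])<27)&(P[...,2]>.15); z=P[k][:,2]
    # cap: points near the axis
    c=(d>0)&(np.hypot(s[...,0]-60,s[...,1])<8)&(P[...,2]>.15)
    print(n,'grips',np.round(r,4),'ind pct',np.percentile(z,[50,90,97,99.5]),'cap',c.sum(),np.sort(P[c][:,2])[-6:])
E
python3 - <<'E'
from g import *
tool()
for n in('scene','top'):
    g(cv2.imread(f'pics/{n}0.png'),np.load(n+'0.npy'),n)
    p,d=snap(n,n+'11'); g(p,d,n)
a=cv2.imread('pics/scene11.png')[100:260,140:300]; cv2.imwrite('pics/c11.png',cv2.resize(a,(560,560)))
E
```

```text
t 21.2667 tcp [ 0.4686 -0.0983  0.1607] stand [  95.9228 -108.0779] tool x deg in stand 179.87048043295763 F [-0.07  0.1   0.73] w 9.811469447593232e-05
scene grips [106.       0.2045   0.2102  83.       0.2045   0.2105] ind pct [0.2454 0.2764 0.2804 0.2929] cap 65 [0.2911 0.2917 0.2921 0.293  0.2937 0.2951]
scene grips [103.       0.1559   0.1616 222.       0.1988   0.2304] ind pct [0.2033 0.2283 0.2319 0.2435] cap 56 [0.2413 0.2422 0.2434 0.2434 0.2437 0.2439]
top grips [ 90.       0.2074   0.2118 101.       0.2067   0.2127] ind pct [0.2706 0.2794 0.2891 0.2923] cap 21 [0.2895 0.2903 0.2903 0.292  0.2923 0.2924]
  return _methods._mean(a, axis=axis, dtype=dtype,
  ret = ret.dtype.type(ret / rcount)
Traceback (most recent call last):
  File "g.py", line 8, in g
    r+=[k.sum(),np.median(P[k][:,2]),np.percentile(P[k][:,2],90)]
                                     ~~~~~~~~~~~~~^^^^^^^^^^^^^^
IndexError: index -1 is out of bounds for axis 0 with size 0
```

Request:
arm_command:
  motion: [0, 0, 2, 0, 0, 0, 4, 0, 0, 0, 6, 0, 0, 0, 8, 0, 0, 0, 9, 0]

```text
time: 21.78
tcp_pos: [0.4682, -0.0982, 0.1519]
ee_rot: [0.664, 0.748, -0.0, -0.001]
wrist_force: [-2.1, 0.5, 5.5]
width: 0.0002
gripper_force: 2.6
```

Request:
arm_command:
  motion: [0, 0, 1, 0, 0, 0, 2, 0, 0, 0, 4, 0, 0, 0, 6, 0, 0, 0, 8, 0]

```text
time: 22.2
tcp_pos: [0.4682, -0.0982, 0.144]
ee_rot: [0.664, 0.748, -0.0, -0.001]
wrist_force: [-2.9, 1.1, 6.9]
width: -0.0002
gripper_force: 3.0
```

Run:
```python
from g import *
tool()
p,d=snap('scene','scene12'); g(p,d); p,d=snap('scene'); g(p,d)
a=cv2.imread('pics/scene12.png')[100:260,140:300]; cv2.imwrite('pics/c12.png',cv2.resize(a,(560,560)))
```

```text
t 22.2 tcp [ 0.4682 -0.0982  0.144 ] stand [  95.7897 -108.5134] tool x deg in stand 179.86418736881785 F [-2.93  1.07  6.92] w -0.00024753564138455366
scene grips [106.       0.1398   0.1454 269.       0.1946   0.2306] ind pct [0.1965 0.2138 0.2335 0.2389] cap 38 [0.2354 0.236  0.2387 0.2388 0.239  0.2411]
scene grips [103.       0.1395   0.1444 261.       0.1949   0.2301] ind pct [0.1959 0.2133 0.2348 0.2402] cap 41 [0.2376 0.2381 0.2392 0.2395 0.2406 0.2407]
```

View pics/c12.png

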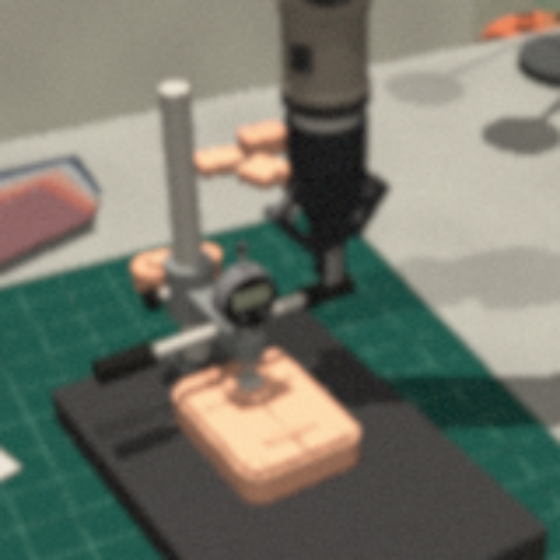

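The picture shows the foot resting on the boss (about 250,385 in the crop) with the indicator's cap risen above the body. Grip and cap heights put the spindle at about 10–11 mm, and TCP height and force agree. I lift off now.

Request:
arm_command:
  motion: [0, 0, -2, 0, 0, 0, -5, 0, 0, 0, -20, 0, 0, 0, -45, 0, 0, 0, -75, 0]

```text
time: 22.72
tcp_pos: [0.4678, -0.0984, 0.2192]
ee_rot: [0.664, 0.748, -0.001, -0.001]
wrist_force: [0.9, 0.1, -0.6]
width: 0.0003
gripper_force: 0.0
```

Request:
arm_command:
  motion: [0, -20, -20, 0, 0, -40, -40, 0, 0, -40, -40, 0, 0, -40, -40, 0, 0, -40, -40, 0]

```text
time: 23.13
tcp_pos: [0.4295, -0.1026, 0.2591]
ee_rot: [0.664, 0.748, 0.0, 0.0]
wrist_force: [0.2, 0.1, 0.1]
width: 0.0002
gripper_force: 0.0
```

Run:
```python
from g import *
tool()
for i in range(2): p,d=snap('scene','scene13'); g(p,d)
boss('scene')
a=cv2.imread('pics/scene13.png')[100:260,140:300]; cv2.imwrite('pics/c13.png',cv2.resize(a,(560,560),interpolation=cv2.INTER_CUBIC))
```

```text
t 23.1333 tcp [ 0.4295 -0.1026  0.2591] stand [  95.5121 -147.4109] tool x deg in stand 179.90637719056545 F [0.23 0.09 0.08] w 0.00022545543056068119
scene grips [106.       0.1398   0.1451  83.       0.1398   0.1454] ind pct [0.1956 0.2131 0.23   0.2392] cap 37 [0.2346 0.2377 0.2386 0.239  0.2393 0.2414]
scene grips [108.       0.1397   0.1449  83.       0.1401   0.145 ] ind pct [0.1961 0.2129 0.2335 0.2409] cap 34 [0.2357 0.2375 0.2396 0.2396 0.2415 0.2425]
scene model [34.1646  1.1852] [0.123 0.161] head 0.98007965 n 1394
boss [47.5796 -4.2134] 40 [0.02256583236157894, 0.03320975601673126]
```

View pics/c13.png

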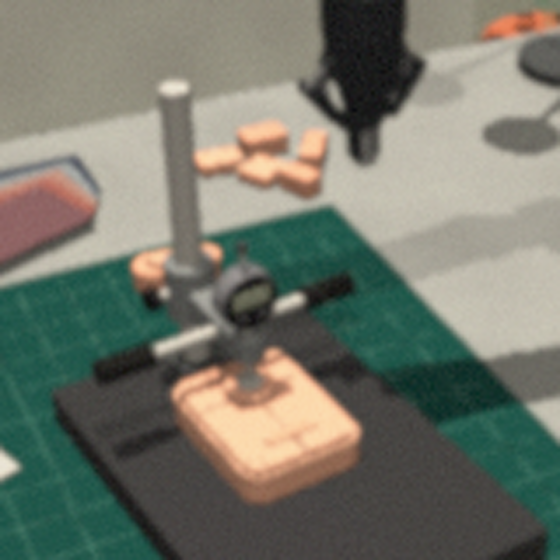

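The foot stands on the boss (about 250,385), the gripper is clear of everything, and nothing moved when I lifted off. Cap and grip heights again give about 11 mm on the spindle.

```bash
python3 -c "
from cell import finish_job
print(finish_job())"
```

```text
the job is handed in; nothing more can be done
None
```

The job is handed in: at the last look the gauge's foot rested on the boss, centred to about 1–2 mm, with the spindle pushed up roughly 10–11 mm and the robot clear; no verdict was returned, and I kept away from the small models and the marker but did not re-measure them.

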